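# Fit a drawer past its sprung stop

### The job

Put the larger loose drawer back into the empty bay of the little chest: slide it in under the front rail until it has clicked past the sprung brass stop, then tug it outwards against the stop with about 10 N to feel that it holds. Then push it gently fully home, its front board flat against the chest, and let go; do not force the drawer or the delicate stop, and leave everything else on the bench where it is.

Things in the scene. Friction and masses are not known exactly. Their poses are not given: they have to be found in the camera images.
- chest: fixed desk chest of pale wood, top board off, 190 deep (x) x 286 wide (y) x 82 mm high; two bays side by side, the one at +y empty, the other filled by a shut drawer. Origin: centre of the underside. -x is its front; a drawer goes in along +x. Floor board 12 mm thick, walls 12 mm; across the front on top of each bay a rail 30 mm deep (x) and 12 mm high, its top at 82 mm
- bay_mouth (a point): middle of the empty bay's floor, at its front edge, 12 mm above the bench (68.5 mm off the chest's middle); axes as the chest's. Bay 125 mm wide, 58 mm high under the rail, 180 mm deep; the drawer slides on its floor. The stop's plate is screwed on through slots, so its tip hangs anywhere from 74 to 92 mm inward of the front edge, 55 mm above the bench; lifted, it reaches 5 mm further in
- drawer: the larger loose drawer, pale wood, about 0.24 kg, pulls taken off. Front board 14 thick (x) x 133 wide (y) x 70 mm high; behind it an open box 160 long (x) x 120 wide x 54 mm high, side walls 6, back 10, bottom 4 mm. Origin: underside, middle of the front board's rear face; +x towards its back. Starts flat on the bench, its back roughly towards the chest
- drawer_front_top (a point): middle of the top edge of the larger drawer's front board, 70 mm above the drawer's underside; axes as the drawer's. When home, the front board overlaps the bay's sides and lies flat on the chest's front edges, its top level with the rail's. Fully home, the drawer's origin and axes coincide with bay_mouth
- drawer_back_top (a point): middle of the top edge of the drawer's back, at the rear face (160 mm behind the front board), 54 mm above its underside; axes as the drawer's
- small_drawer: smaller loose drawer of another chest, front 94 wide x 46 mm high, box 120 mm long; origin as the larger one's; to be left alone
- glue: white glue bottle, 58 mm across, 169 mm tall, origin under its centre; bystander
- wax_tin: flat round metal tin, 89 mm across, 38 mm high, origin under its centre; bystander
- sanding_block: cork sanding block 112 x 64 x 34 mm, origin under its centre; bystander
- stop (a joint): hinge angle (rad) of the sprung brass stop, a leaf 22 mm wide hung behind the empty bay's front rail, sloping down and inwards: 0 hanging, about 0.35 while the drawer's back, passing inwards under it, lifts it (push of 5 to 12 N); then it snaps back to 0 inside the drawer. Pulled outwards, the 10 mm drawer back butts on its squared tip. A force over 20 N spoils it

How it is judged:
By the outcome, as a careful person would: the job done as asked, in the order asked, and still so for the second after the job is handed in, with the robot touching nothing.
It also fails if it takes over 72 s, if anything falls off the work surface, if the arm or the gripper's body presses on something with over 40 N, if the wrist force passes 120 N, or if a joint passes its speed limit or range.

### The arm

A 7-joint arm with a two-finger parallel gripper is mounted at the origin on the work surface. World frame = base frame: x ahead of the robot, y to its left, z up, the work surface at z = 0. Lengths are in m, angles in rad, forces in N, time in s.
With the tool pointing down it reaches from about 0.425 to 0.825 m from the base axis. Payload 3.6 kg.
Tool frame: the origin (TCP) lies where the fingers leave the gripper's body, on its centre line; the fingertips stand 73 mm ahead of it and the grasp point (between the pads) lies 54 mm ahead of it; z points along the fingers, y is the line along which they close (so a half turn about z gives the same grasp; the last joint's range is limited). The gripper opens to 85 mm and grips with 20 to 120 N. Pads are 22 mm wide; open, the fingers measure 114 mm over their backs; the gripper's body (76 mm by 85 mm) begins 54 mm behind the grasp point. The pads swing forward as they close: fully open they stand 13 mm farther back than shut.
Start: joints at [-1.373, 0.615, -0.013, 1.423, 0.008, 1.103, -0.04], TCP at [0.144, 0.634, 0.304] pointing down, gripper open.
Joint ranges: [-3.12, 3.12], [-0.3, 2.06], [-1.34, 1.32], [0.26, 2.42], [-1.36, 4.5], [0.01, 1.98], [-2.84, 2.84]. Speed limits (rad/s): [2.79, 2.79, 3.14, 3.14, 3.14, 3.14, 3.14].

### API

Orientations are given as a unit quaternion [x, y, z, w].
In Python, from station import arm, snapshot, camera_info, ticket gives the robot as it stands. Calls block until the motion is done:
- arm.movep(position, orientation): joint-space move of the TCP to a pose.
- arm.line_to(position, velocity=0.15, ori=None): straight line of the TCP; ori=None keeps the orientation; velocity is the mean speed in m/s.
- arm.move_j(angles): joint-space move.
- arm.move_gripper(opening, effort=None): opening from 0.0 (shut) to 1.0 (fully open); effort is the grip in N (None keeps the last); returns when the fingers have stopped.
- arm.pause(seconds).
- arm.ik(position, orientation): joint angles nearest the present ones, or None.
- snapshot(name): name is "scene" or "top" or "wrist"; returns the picture (400x640x3 uint8, blue, green, red); there is no depth.
- camera_info(name): a dict with "fx", "fy", "cx", "cy" (pixels), "R" (3x3) and "t" (3): a world point X has camera coordinates R X + t; the wrist camera has in their place "T_tool_cam" (4x4, takes a point from camera to tool coordinates, whose origin is the TCP and whose axes are the flange's). Camera axes: x right, y down, z forward; pixel columns grow to the right and rows downward; lengths in m; the calibration is good to about 2 mm. A picture is of the moment at which its call begins: read the wrist's pose just before it. camera_info takes no time and is no camera call.
A pose or a line that the arm cannot do raises arm.MotionError and nothing moves.
- ticket.finish_job(): hands the job in; it is judged then, once.
Readings, each from a call of its own:
- arm.read_time(): time.
- arm.read_joint_positions(): joint angles.
- arm.read_dq(): joint speeds.
- arm.read_effort(): joint torques, N m.
- arm.read_tool_pos(): TCP position.
- arm.read_eef_rot(): TCP orientation.
- arm.read_ft_force(): force on the tool from outside, world axes, zero at the start.
- arm.read_wrist_torque(): the same for the moment, N m.
- arm.read_opening(): opening from 0.0 (shut) to 1.0 (fully open).
- arm.read_finger_force(): force on a finger pad.
Only numpy, scipy, OpenCV 4.12 (cv2) and the standard library are available. Lean on these libraries where they do the work, as an engineer would, in place of code of your own. Each camera call takes 0.05 s, during which the arm holds its last target. There are 200 camera calls.

## Working session

There is one attempt and no reset: what is moved stays moved. The work goes in short steps, each a Python script; the robot and the scene stay as the last script left them, time stands still between calls to the robot, and variables do not carry over. Pictures are saved under pics/ and viewed, at most 10 in all, crops included, and the job is handed in when it is done.

```bash
ls; mkdir -p pics
python3 - <<'E'
from station import arm, snapshot, camera_info
import cv2
for n in ("scene","top"):
    cv2.imwrite(f"pics/{n}0.png",snapshot(n)); c=camera_info(n); print(n,c)
print(camera_info("wrist"), arm.read_time(), arm.read_eef_rot(), arm.read_tool_pos())
E
```

```text
pics
scene {'fx': 391.1680414995775, 'fy': 391.1680414995775, 'cx': 319.0605863818578, 'cy': 201.63488500348745, 'R': array([[-0.31923271,  0.947484  , -0.01909326],
       [ 0.55997446,  0.17233983, -0.81038731],
       [-0.76453848, -0.26939388, -0.58558335]]), 't': array([ 0.24808817, -0.22468546,  1.51825501])}
top {'fx': 449.00723635360873, 'fy': 449.00723635360873, 'cx': 317.2596771038664, 'cy': 200.72863457656285, 'R': array([[-0.0045254 , -0.99998675, -0.00245438],
       [-0.99197635,  0.00479922, -0.12633246],
       [ 0.12634257,  0.00186298, -0.99198492]]), 't': array([-0.07042479,  0.55037901,  1.44546577])}
{'fx': 332.1608445687084, 'fy': 332.1608445687084, 'cx': 320.7678679977676, 'cy': 200.81929976002743, 'T_tool_cam': array([[-6.91930871e-04, -9.48175783e-01, -3.17745505e-01,
         8.31373569e-02],
       [ 9.99999431e-01, -9.13905385e-04,  5.49535628e-04,
        -1.17350675e-03],
       [-8.11445703e-04, -3.17744944e-01,  9.48175876e-01,
        -6.99053565e-02],
       [ 0.00000000e+00,  0.00000000e+00,  0.00000000e+00,
         1.00000000e+00]])} 0.1 [ 1.11642813e-01  9.93747720e-01 -1.15657974e-03 -1.14599356e-04] [0.14414444 0.63328532 0.30284795]
```

View pics/top0.png

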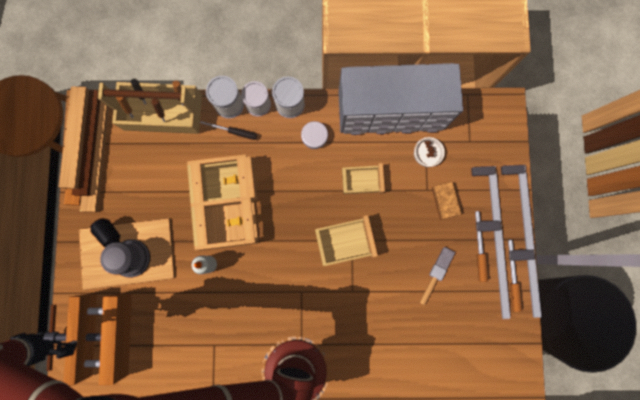

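View pics/scene0.png

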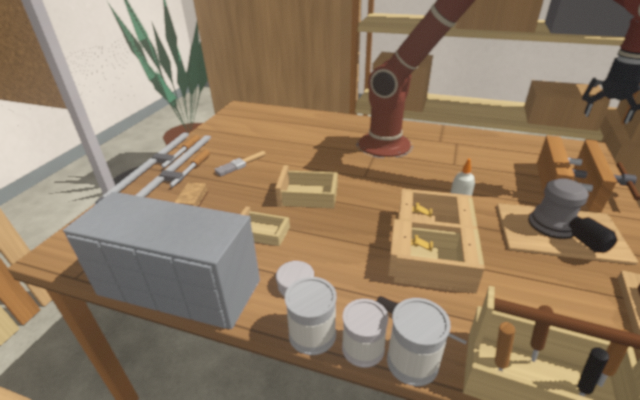

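The top view shows the larger drawer at about (317–380, 215–265) px, with its front board at the right. The chest is at (190–257, 155–248), with its front and rails facing right (world −y). The empty bay is the lower one, and the glue bottle is at (203, 264).

```bash
cat > h.py <<'E'
from station import arm, snapshot, camera_info, ticket
import numpy as np, cv2
from scipy.spatial.transform import Rotation as Ro
def quat(phi, pitch=0):
    """tool down, tool y (closing) along world heading phi (= drawer +x); pitch>0 lifts the drawer's back"""
    y=np.array([np.cos(phi),np.sin(phi),0]); z=np.array([0,0,-1.]); x=np.cross(y,z)
    R=Ro.from_matrix(np.c_[x,y,z]); return (Ro.from_rotvec(x*pitch)*R).as_quat()   # sign checked: see test
def cast(px,h,cam="top",pose=None):
    c=camera_info(cam); d=np.array([(px[0]-c["cx"])/c["fx"],(px[1]-c["cy"])/c["fy"],1])
    if cam=="wrist":
        T=c["T_tool_cam"]; p,q=pose; R=Ro.from_quat(q).as_matrix()
        o=p+R@T[:3,3]; v=R@T[:3,:3]@d
    else: R=np.array(c["R"]); o=-R.T@c["t"]; v=R.T@d
    return o+v*(h-o[2])/v[2]
def look(name):
    pose=(np.array(arm.read_tool_pos()),np.array(arm.read_eef_rot())); im=snapshot("wrist"); cv2.imwrite(f"pics/{name}.png",im)
    np.savez(f"pics/{name}.npz",p=pose[0],q=pose[1]); return im,pose
E
python3 - <<'E'
from h import *
for n,p,h in [("front A",(367,215),.07),("front B",(380,255),.07),("back A",(317,227),.054),("back B",(322,264),.054),
 ("chest f far",(252,155),.082),("chest f near",(257,242),.082),("chest b far",(188,160),.082),("chest b near",(194,249),.082),("glue",(203,264),.1)]:
    print(n,cast(p,h).round(3))
y=lambda q:Ro.from_quat(q).as_matrix().round(2)[:,1]
print("tool y at pitch .1:",y(quat(1.57,.1)))
for P,phi in [((.45,-.1,.40),1.57),((.45,.15,.40),1.57)]:
    print(arm.ik(P,quat(phi)))
E
```

```text
front A [ 0.499 -0.232  0.07 ]
front B [ 0.371 -0.271  0.07 ]
back A [ 0.462 -0.072  0.054]
back B [ 0.344 -0.087  0.054]
chest f far [0.694 0.137 0.082]
chest f near [0.414 0.118 0.082]
chest b far [0.679 0.344 0.082]
chest b near [0.393 0.316 0.082]
glue [0.346 0.282 0.1  ]
tool y at pitch .1: [ 0.   1.  -0.1]
[-0.3206016   0.26011036  0.64046848  1.79674175 -0.16994753  1.14014006
  1.94507117]
[-0.50258216  0.25012769  0.17474874  1.75646347 -0.0474004   1.1390846
  1.25667944]
```

```bash
sed -i 's/rotvec(x\*pitch)/rotvec(-x*pitch)/; s/   # sign.*//' h.py
python3 - <<'E'
from h import *
arm.movep((.485,.13,.32),quat(1.65)); arm.pause(.2); look("wbay")
arm.movep((.43,-.18,.30),quat(1.75)); arm.pause(.2); look("wdr"); print(arm.read_time())
E
```

```text
3.975
```

View pics/wbay.png

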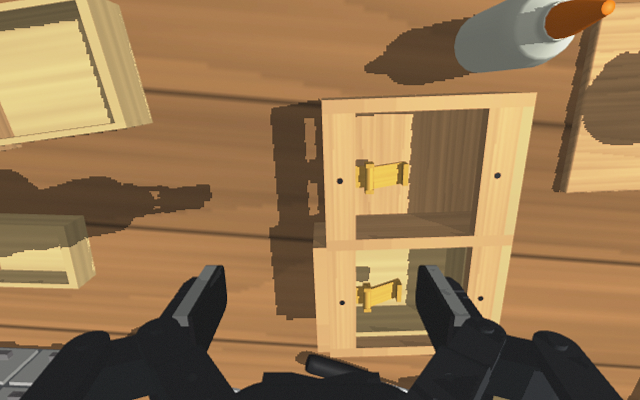

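View pics/wdr.png

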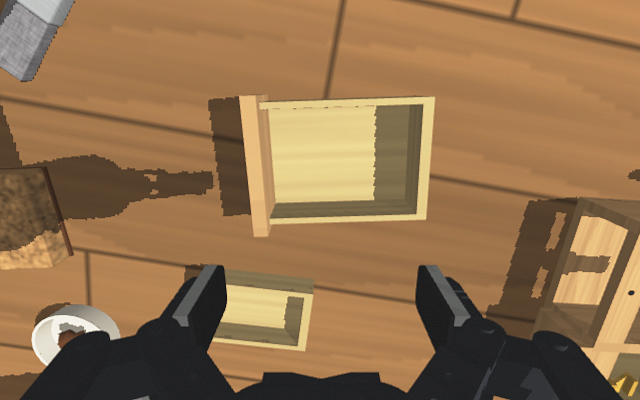

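The bay view shows the empty bay's front rail edge from about (322,100) to (327,245), with the leaf stop at (385,177). In the drawer view the front board's top runs from (240–257, 96) to (254–270, 236), and the back's outer corners are at (435,97) and (427,220). I'll zoom in to get better corners.

Run:
```python
import cv2,numpy as np
a=cv2.imread("pics/wbay.png")[85:265,305:425]; b=cv2.imread("pics/wdr.png")[85:245,230:445]
a=cv2.resize(a,None,fx=3.2,fy=3.2,interpolation=2); b=cv2.resize(b[:, :],None,fx=1.95,fy=3.2,interpolation=2)
o=np.zeros((600,800,3),np.uint8); o[:a.shape[0],:a.shape[1]]=a
b=b[:,:410]; o[:b.shape[0],384:384+b.shape[1]]=b; cv2.imwrite("pics/z.png",o)
```

```text
(no output)
```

View pics/z.png

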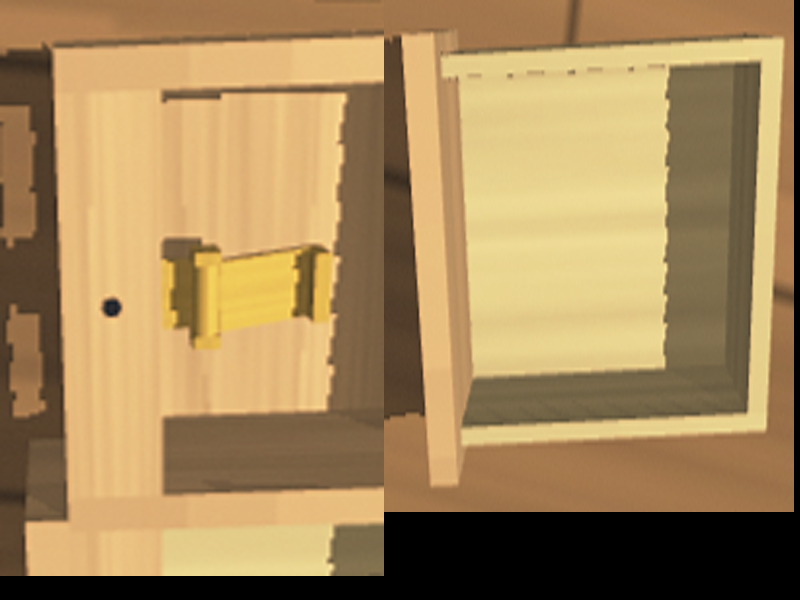

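Run:
```python
from h import *
def L(n): d=np.load(f"pics/{n}.npz"); return (d["p"],d["q"])
c=lambda n,p,h: cast(p,h,"wrist",L(n))
B=[c("wbay",p,.082)[:2] for p in [(322.5,113.8),(326.3,240.3),(355.6,113.8),(355.6,239.7),(321.3,99.1)]]
D=[c("wdr",p,.07)[:2] for p in [(239.7,95.9),(254.6,236.9),(255.6,95.3),(268.5,236.6)]]+[c("wdr",p,.054)[:2] for p in [(435.1,96.9),(426.4,219.7)]]
n=np.linalg.norm
def head(v): return np.arctan2(v[1],v[0])
print("bay width",n(B[0]-B[1]),n(B[2]-B[3]),"rail",n(B[0]-B[2]),n(B[1]-B[3]))
print("bay mouth",(B[0]+B[1])/2, "heading", head(B[0]-B[1])-np.pi/2,head(B[2]-B[3])-np.pi/2, head((B[2]+B[3])-(B[0]+B[1])))
fm=(D[0]+D[1])/2; rm=(D[2]+D[3])/2; bm=(D[4]+D[5])/2
print("drawer front",fm,rm,"width",n(D[0]-D[1]),n(D[2]-D[3]),"thick",n(rm-fm),"back",bm,n(D[4]-D[5]),"len",n(bm-rm),"headings",head(bm-rm),head(D[0]-D[1])-np.pi/2,head(D[2]-D[3])-np.pi/2,head(D[4]-D[5])-np.pi/2)
print(B,D)
```

```text
bay width 0.1249385285877449 0.12428525946038503 rail 0.029746122218783914 0.02982007553985297
bay mouth [0.48436899 0.13397039] heading -4.599831129115598 -4.59912183199504 1.6616524757437612
drawer front [ 0.43144721 -0.24758871] [ 0.42857432 -0.23415595] width 0.13295375107625898 0.13313134821059122 thick 0.013736548299718711 back [ 0.39493128 -0.07782256] 0.12002270611133838 len 0.1599124182742361 headings 1.7827641977737474 -4.498019532751677 -4.497799181320431 -4.495695214573642
[array([0.42229503, 0.12695382]), array([0.54644295, 0.14098696]), array([0.41992247, 0.15660518]), array([0.54341132, 0.17065253]), array([0.40978761, 0.12486381])] [array([ 0.36649195, -0.26173043]), array([ 0.49640248, -0.233447  ]), array([ 0.36353541, -0.24833089]), array([ 0.49361323, -0.21998101]), array([ 0.33632338, -0.09072512]), array([ 0.45353919, -0.06492001])]
```

The measured sizes match the spec to within 1 mm, so these poses are good enough. Next: grasp the front board, lift, and carry the drawer to in front of the bay.

```bash
cat >> h.py <<'E'
PHI=1.683; U=np.array([np.cos(PHI),np.sin(PHI)]); V=np.array([-U[1],U[0]]); M=np.array([.4844,.1340])
def pos(s,z,lat=0): return np.r_[M-(s+.007)*U+lat*V, z+.098]   # drawer origin s short of home, underside at z
def ft(): f=np.array(arm.read_ft_force()); return np.r_[f[:2]@U,f[:2]@V,f[2]]  # along in, lateral(+y chest), up
E
python3 - <<'E'
from h import *
g=np.array([.4300,-.2409]); q=quat(1.785)
arm.move_gripper(1.0); arm.movep((*g,.18),q); arm.line_to((*g,.098),.1)
print("t",arm.read_time(),"ft",ft())
arm.move_gripper(0,80); print("grip",arm.read_opening(),arm.read_finger_force(),ft(),arm.read_tool_pos())
arm.line_to((*g,.133),.06); arm.pause(.2); print("lift",ft(),arm.read_wrist_torque(),arm.read_opening()); look("lift")
arm.line_to(pos(.19,.035),.12,quat(PHI)); arm.pause(.3)
print(arm.read_tool_pos(),pos(.19,.035),ft(),arm.read_wrist_torque()); look("pre"); print(arm.read_time())
E
```

```text
t 5.7583 ft [0.00955922 0.74974782 0.47513279]
grip 0.15489096565345592 78.31242799758911 [-0.2264269   1.21430469  3.46961905] [ 0.43008546 -0.24108051  0.09828296]
lift [-0.16893169 -0.24669019 -3.04711874] [-0.15647703 -0.06195646  0.03642588] 0.15331833464589842
[ 0.50639328 -0.06202666  0.13302077] [ 0.50645777 -0.06176122  0.133     ] [ 1.20558364 -0.44509232 -2.33078385] [-0.13471395  0.04370709 -0.0402682 ]
9.5167
```

View pics/pre.png

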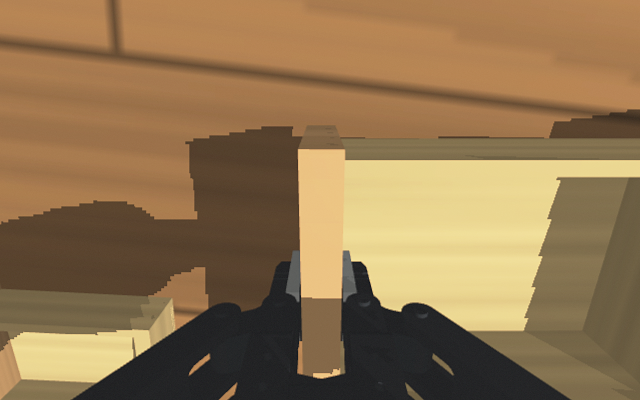

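The drawer is held and level, with its near rim horizontal at row ~138. The near end of the front board's top edge is at (299–344, 149). Next I'll check the lateral offset from that, probe the bench for sag, and then insert in small force-watched steps.

Run:
```python
from h import *
d=np.load("pics/pre.npz"); P=(d["p"],d["q"])
for px in [(299,149),(344,149)]:
    w=cast(px,.105,"wrist",P)[:2]-M; print("s,lat",w@U,w@V)
arm.line_to(pos(.19,.006),.06); arm.pause(.2); f0=ft(); print(f0)
for z in np.arange(.005,-.0021,-.001):
    arm.line_to(pos(.19,z),.02); f=ft()-f0; print(round(z,4),f.round(2), np.round(arm.read_tool_pos()[2]-.098,4))
    if f[2]>1.5: break
arm.line_to(pos(.19,.0135),.05); print(arm.read_time())
```

```text
s,lat -0.20428809950587176 0.06686166067737562
s,lat -0.19099013915620316 0.06684309984887787
[ 0.21686135  0.14616426 -3.04307694]
0.005 [ 0.09 -0.36  0.72] 0.0051
0.004 [-0.1   0.27  0.73] 0.004
0.003 [-0.37  0.34  0.96] 0.0029
0.002 [-0.46  0.08  0.79] 0.0019
0.001 [0.06 0.42 0.31] 0.0009
0.0 [-1.16  0.4   4.49] 0.0003
12.2667
```

Run:
```python
from h import *
arm.pause(.2); f0=ft(); print(f0.round(2))
def go(ss,z,lim,v):
    for s in ss:
        arm.line_to(pos(s,z),v); f=ft()-f0; print(round(s*1000,1),f.round(1))
        if -f[0]>lim or abs(f[1])>8 or abs(f[2])>8: print("STOP"); return False
    return True
if go(np.arange(.175,.139,-.005),.0135,5,.05) and go([.130,.120,.110,.100,.092],.0128,5,.06):
    go(np.arange(.090,.0495,-.002),.0125,15,.03)
arm.pause(.1); print(ft()-f0,arm.read_tool_pos(),pos(.05,.0125),arm.read_opening(),arm.read_time())
```

```text
[-0.94 -0.05 -2.44]
175.0 [ 1.  -0.2 -0.2]
170.0 [1.1 0.2 0.6]
165.0 [ 0.4 -1.   0.5]
160.0 [ 1.   1.2 -0.4]
155.0 [0.7 0.7 0.5]
150.0 [ 0.5 -0.1  0.7]
145.0 [ 1.5 -0.1 -0.3]
140.0 [1.1 0.3 0.2]
130.0 [0.6 0.3 0.5]
120.0 [-0.4 -0.1 -0.7]
110.0 [1.1 0.5 0.1]
100.0 [ 0.2 -1.7 -1.6]
92.0 [-4.9 -0.5  2. ]
90.0 [-8.8  0.1  2.2]
88.0 [-9.4  0.5  3. ]
86.0 [-10.   0.   4.]
84.0 [-10.6   0.4   3.8]
82.0 [-10.7  -0.2   3. ]
80.0 [-10.7   0.2   3.3]
78.0 [-9.5  0.6  2.7]
76.0 [-9.  -0.9  2.8]
74.0 [-9.1 -0.5  2.3]
72.0 [-8.4 -0.9  2.1]
70.0 [-7.6 -0.2  2.6]
68.0 [-7.5 -0.5  2.5]
66.0 [-6.5 -0.2  2.1]
64.0 [-6.  -1.4  1.6]
62.0 [-6.6 -0.6  1.4]
60.0 [ 1.5  0.8 -1. ]
58.0 [ 1.9 -0.  -0.1]
56.0 [ 0.6  0.6 -0.1]
54.0 [ 0.8 -0.7  0.3]
52.0 [0.9 0.7 0. ]
50.0 [ 0.7 -0.4  0. ]
[ 1.52174375  0.54719404 -0.09645944] [0.49078429 0.07741962 0.11050956] [0.4907822  0.07735843 0.1105    ] 0.15031621636825293 21.5667
```

It clicked at s≈61 mm. Now the tug.

Run:
```python
from h import *
avg=lambda:np.mean([ft() for _ in range(4)],0)
f0=avg()
arm.line_to(pos(.060,.0125),.04); print(f0.round(2),(avg()-f0).round(1))
s=.060; d=.0005; ok=False
while s<.074:
    s+=d; arm.line_to(pos(s,.0125),.02); f=(avg()-f0)[0]
    if f>2: print(round(s*1000,2),f.round(1)); d=.0002
    if f>9.3: ok=True; break
if ok:
    arm.pause(.5); print("tug",[(ft()-f0).round(1)[0] for _ in range(4)],arm.read_tool_pos(),pos(s,.0125))
print("held" if ok else "NOT held",s,arm.read_time())
```

```text
[ 0.58  0.5  -2.54] [-0.7 -0.8  0.3]
67.5 2.2
67.7 3.9
67.9 3.8
68.1 5.8
68.3 5.6
68.5 5.3
68.7 6.2
68.9 5.2
69.1 7.4
69.3 7.4
69.5 7.1
69.7 7.5
69.9 7.6
70.1 8.7
70.3 8.5
70.5 9.4
tug [np.float64(10.2), np.float64(10.2), np.float64(10.2), np.float64(10.2)] [0.49285237 0.06035192 0.11032414] [0.49307755 0.05698734 0.1105    ]
held 0.07050000000000009 29.9667
```

The stop held at 10.2 N. Now I'll ease the drawer in a little, release it, close the gripper and push the front home from outside.

Run:
```python
from h import *
avg=lambda:np.mean([ft() for _ in range(3)],0)
arm.line_to(pos(.048,.0125),.04); arm.line_to(pos(.048,.012),.02)
arm.move_gripper(.38); print("open",arm.read_opening(),ft().round(1))
arm.line_to(pos(.048,.075),.1); arm.move_gripper(0,30)
arm.line_to(pos(.048+.045,.075),.15); arm.line_to(pos(.048+.045,.014),.12)
arm.pause(.2); f0=avg(); print(f0.round(2),arm.read_time())
s=.048+.045; contact=None; d=.004
while s>.006:
    s-=d; arm.line_to(pos(s,.014),.05); f=(avg()-f0)[0]
    if f<-1: print(round(s*1000,1),f.round(1))
    if s<.032: d=.001
    if f<-5: break
look("home"); print(s,f,arm.read_tool_pos(),pos(s,.014),arm.read_time())
```

```text
open 0.38232187936417217 [ 0.  -0.5 -0.2]
[ 0.08  0.23 -0.16] 33.75
73.0 -1.2
65.0 -1.2
61.0 -2.9
57.0 -2.3
53.0 -1.5
49.0 -1.6
45.0 -2.3
41.0 -3.2
37.0 -2.3
33.0 -2.2
29.0 -4.7
28.0 -4.9
27.0 -8.3
0.026999999999999944 -8.339852651351753 [0.48855294 0.09777087 0.11213344] [0.48820693 0.1002138  0.112     ] 38.3
```

View pics/home.png

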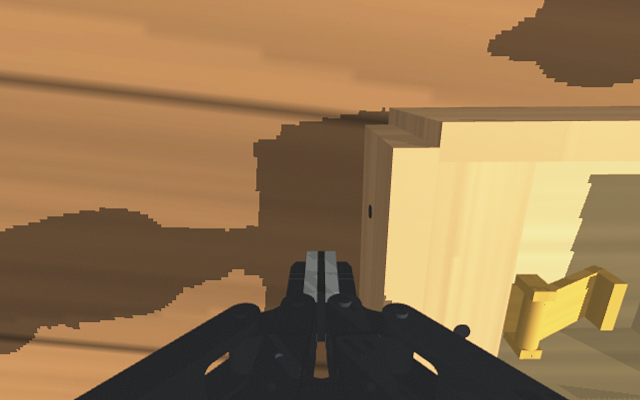

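The board's top appears to meet the rail with no gap (seam at about x=441 px), and the push force rose sharply to 8 N. I'll back away and check that it is flush with the shut neighbour.

Run:
```python
from h import *
arm.line_to(pos(.09,.014),.1); arm.line_to(pos(.09,.12),.2)
arm.movep((.485,.10,.32),quat(PHI)); arm.pause(.2); im,p=look("fin"); print(ft().round(1),arm.read_time())
c=camera_info("wrist"); T=c["T_tool_cam"]; R=Ro.from_quat(p[1]).as_matrix()
def proj(X): 
    x=T[:3,:3].T@(R.T@(X-p[0])-T[:3,3]); return np.array([c["fx"]*x[0]/x[2]+c["cx"],c["fy"]*x[1]/x[2]+c["cy"]])
for a,b in [(-.014,.0665),(-.014,-.0665),(0,.0625),(0,-.0625)]: print(a,b,proj(np.r_[M+a*U+b*V,.082]).round(1))
cv2.imwrite("pics/finz.png",cv2.resize(im[90:290,300:500],None,fx=3,fy=3,interpolation=0))
```

```text
[ 0.4  0.6 -0.4] 40.5667
-0.014 0.0665 [344.7 115. ]
-0.014 -0.0665 [342.  249.2]
0 0.0625 [360.1 119.5]
0 -0.0625 [355.9 245.6]
```

View pics/finz.png

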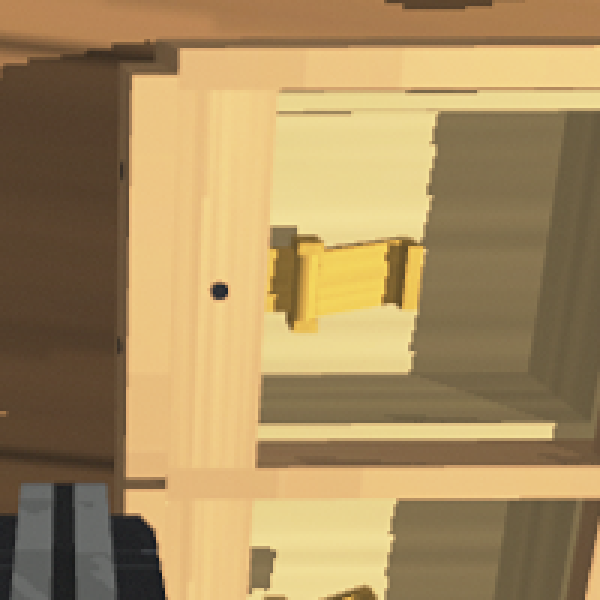

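The front board's face lies at x≈341–344 px, in line with the shut neighbour (341) and within a pixel of the projected home position. There is no seam gap and the stop hangs inside the drawer.

```bash
python3 -c "
from station import ticket; print(ticket.finish_job())"
```

```text
the job is handed in; nothing more can be done
None
```

The drawer is home in the bay: it clicked past the stop, held a 10.2 N outward tug, and was pushed flat with about 8 N and released. The job was handed in at about 41 s.

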